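Carry the bonding supplies over in their order of use

ROBOT

A 7-joint arm with a two-finger parallel gripper is mounted at the origin on the work surface. World frame = base frame: x ahead of the robot, y to its left, z up, the work surface at z = 0. Lengths are in m, angles in rad, forces in N, time in s.
With the tool pointing down it reaches from about 0.4 to 0.85 m from the base axis. Payload 10.4 kg.
Tool frame: the origin (TCP) lies on the centre line of the jaws, within the pads' length; the fingertips stand 14 mm ahead of it and the grasp point (between the pads) lies 5 mm behind it (manip.tip_reach is the distance from the TCP to the fingertips, in m); z points along the fingers, y is the line along which they close (so a half turn about z gives the same grasp; the last joint's range is limited). The gripper opens to 85 mm and grips with 20 to 120 N. Pads are 22 mm wide; open, the fingers measure 114 mm over their backs; the gripper's body (76 mm by 85 mm) begins 54 mm behind the grasp point. The pads swing forward as they close: fully open they stand 13 mm farther back than shut.
Start: joints at [1.201, 0.332, -0.065, 1.46, 0.022, 1.35, -0.088], TCP at [0.212, -0.588, 0.245] pointing down, gripper open.
Joint ranges: [-2.6, 2.6], [-0.5, 2.12], [-1.47, 1.34], [0.16, 2.42], [-1.27, 4.41], [0.06, 2.06], [-2.6, 2.6]. Speed limits (rad/s): [2.22, 2.22, 2.79, 2.79, 3.14, 3.14, 3.14].

INTERFACE

Orientations are given as a unit quaternion [x, y, z, w].
In Python, from workcell import manip gives the robot as it stands.
- The arm moves only by the shell command python3 -m pendant 'ROWS' [FORCE]. ROWS is JSON, a list of rows, each a list of 7 numbers: the shift along the tool's x, y, z in units of 50 mm (1.0 is 50 mm), then the turn, a rotation vector about the tool's x, y, z in units of 8 degrees (1.0 is 8 degrees), then the opening, from -1 (shut) to 1 (fully open), so that 0 is half open. In form: [[dx, dy, dz, ax, ay, az, jaw], ...]. A call has exactly 10 rows; each row is the pose to reach, as a shift and turn from the pose commanded when the call began, along the tool's axes at that moment; what a row does not reach only later rows make up. A row lasts 1/8 s, in which the tool goes at most 62.5 mm and 10.7 degrees, less where a joint would pass 70% of its speed; a pose out of reach is approached as far as the arm can. A call with a gripper value outside its range is refused whole. The fingers move at their own pace and stop on an object; FORCE is the grip in N (left out, the last holds). Time passes only in rows, so rows that repeat a pose let the fingers close, or fill a call up. It gives the time, the measured TCP pose, the force, the opening and the grip force at its end, in the units of the state.
- manip.get_obs(): the state, without advancing time (a new reading comes with each control period).
- manip.camera(name): name is "side" or "top" or "wrist"; returns (picture, depth): 420x560x3 uint8, red, green, blue; 420x560 float32, m along the optical axis (not along the pixel's ray), 0 where there is no reading.
- manip.get_calibration(name): a dict with "fx", "fy", "cx", "cy" (pixels), "D" ([k1, k2, p1, p2, k3] as OpenCV has them; the pictures are not rectified), "xyz" and "orientation" of the camera in the world. Camera axes: x right, y up, looking along -z (the intrinsics and any distortion apply to the point x, -y, -z); pixel columns grow to the right and rows downward; lengths in m; the calibration is good to about 2 mm. A picture is of the moment at which its call begins: read the wrist's pose just before it. get_calibration takes no time and is no camera call; for the wrist camera it gives the pose at the moment of the call.
- manip.hand_in(): hands the job in; it is judged then, once.
Trained networks look in the newest picture that a camera, given by its name, has taken for a name from the list of things; names that differ only in an ending like _2 or _b are one class to them, and where a whole thing is asked for, a point or a joint stands for the part that bears it (a point fixed in the world has none). Each returns a list of dicts, best first, with "p" (0 to 1); they miss things now and then, are a little off and sometimes report something else, mostly with a low value. They report only what shows in the picture. A call takes as long as a camera call. They do not tell look-alikes from the thing itself.
- manip.find_in(thing, camera): "box" ([left, top, right, bottom] in pixels, round what is visible of it).
- manip.trace(thing, camera): "pixels" (420x560 bool, what is visible of it) and "box" ([left, top, right, bottom] in pixels, round what is visible of it).
- manip.tip_of(thing, camera): "pixel" ([column, row] in pixels: a listed point, or the origin of a listed thing).
The state is a dict: "clock": time; "joint_pos": joint angles; "joint_velocities": joint speeds; "tau": joint torques, N m; "position": TCP position; "ee_rot": TCP orientation; "ft_force": force on the tool from outside, world axes, zero at the start; "torque": the same for the moment, N m; "grip_width": opening from 0.0 (shut) to 1.0 (fully open); "grasp_force": force on a finger pad.
Only numpy, scipy, OpenCV 4.12 (cv2) and the standard library are available. Lean on these libraries where they do the work, as an engineer would, in place of code of your own. Each camera call takes 0.05 s, during which the arm holds its last target. There are 200 camera calls.

TASK

The four containers for the next bonding job stand on the bench rack in their order of use, counted from the rack's dark end board. Move all four to the compartments of the empty rack in the same order counted from that rack's own dark end board: the one nearest the end board here goes nearest the end board there, and so on. Keep them upright and set each one down in its compartment rather than dropping it.

Things in the scene. Friction and masses are not known exactly. Their poses are not given: they have to be found in the camera images.
- tin: Origin at the centre of its underside, z up; round, so its yaw means nothing. Bare steel tin with a flat lid, straight cylinder 48 mm in diameter, 75 mm tall, about 0.2 kg.
- jar: Origin at the centre of its underside, z up; round, so its yaw means nothing. Amber jar with a pale paper label and a black screw cap, 53 mm in diameter at the body, 72 mm tall with the cap, about 0.19 kg. Its straight body runs up to about 50 mm.
- bottle: Origin at the centre of its underside, z up; round, so its yaw means nothing. Slim white plastic bottle with a narrow neck and grey cap, 42 mm in diameter at the body, 94 mm tall, about 0.15 kg. Its straight body runs up to about 55 mm.
- tub: Origin at the centre of its underside, z up; round, so its yaw means nothing. Low white tub, slightly conical: 42 mm in diameter at the bottom, 52 mm at 50 mm height, with a 55 mm wide lid from 48 to 56 mm height; about 0.14 kg.
- tin_tray: Grey open square tray, 68 x 68 mm, 14 mm tall, 4 mm walls and 4 mm floor, fixed on the bench rack; the tin stands in it at the start. It stays where it is and so keeps on showing where in the row the tin came from. Origin at the centre of its underside, axes parallel to the bench rack's.
- jar_tray: Grey open square tray, 68 x 68 mm, 14 mm tall, 4 mm walls and 4 mm floor, fixed on the bench rack; the jar stands in it at the start. It stays where it is and so keeps on showing where in the row the jar came from. Origin at the centre of its underside, axes parallel to the bench rack's.
- bottle_tray: Grey open square tray, 68 x 68 mm, 14 mm tall, 4 mm walls and 4 mm floor, fixed on the bench rack; the bottle stands in it at the start. It stays where it is and so keeps on showing where in the row the bottle came from. Origin at the centre of its underside, axes parallel to the bench rack's.
- tub_tray: Grey open square tray, 68 x 68 mm, 14 mm tall, 4 mm walls and 4 mm floor, fixed on the bench rack; the tub stands in it at the start. It stays where it is and so keeps on showing where in the row the tub came from. Origin at the centre of its underside, axes parallel to the bench rack's.
- bench_rack: Fixed brown board holding the row at the start, 82 (x) by 290 (y) by 12 mm. The grey trays stand on it (underside at z = 12 mm, containers at 16, rims at 26) at y = +108, +36, -36, -108 mm. Dark end board, 14 mm thick, 46 mm tall, at y = +152 mm, none at the other end. Origin: centre of the underside.. Most finger room: across the row (closing along x).
- carry_rack: Fixed empty rack to fill (pale floor, brown walls), on the other side, 82 (x) by 294 (y) mm; four open 66 x 66 mm compartments at x = 0, y = -108, -36, +36, +108 mm; 6 mm walls, floors at z = 12 mm, rims at z = 26 mm. Dark end board, 14 mm thick, 46 mm tall, at y = -152 mm (the bench rack has its own at +y). Origin: centre of the underside. Most finger room: across the row (closing along x).
Things that resemble listed ones, but are neither listed nor needed, are in the scene too. What is shaped like the tub but blue or pink is not meant.

How it is judged:
By the outcome, as a careful person would: the job done as asked, in the order asked, and still so for the second after the job is handed in, with the robot touching nothing.
It also fails if it takes over 128 s, if anything falls off the work surface, if the arm or the gripper's body presses on something with over 40 N, if the wrist force passes 120 N, or if a joint passes its speed limit or range.

## Working session

There is one attempt and no reset: what is moved stays moved. The work goes in short steps, Python scripts to look and compute and a shell command to move; the robot and the scene stay as the last step left them, time stands still between calls to the robot, and variables do not carry over. Pictures are saved under pics/ and viewed, at most 14 in all, crops included, and the job is handed in when it is done.

```bash
mkdir -p pics
python3 - <<'E'
from workcell import manip
import cv2,numpy as np
o=manip.get_obs();print({k:np.round(v,3) for k,v in o.items()})
for c in ['top','side']:
    p,d=manip.camera(c);cv2.imwrite(f'pics/{c}0.png',p[...,::-1]);np.save(f'{c}d.npy',d)
    k=manip.get_calibration(c);print(k)
    for t in ['tin','jar','bottle','tub','bench_rack','carry_rack']:
        print(c,t,[(np.round(r['box']).tolist(),round(r['p'],2)) for r in manip.find_in(t,c)])
E
```

```text
{'clock': np.float64(0.0), 'joint_pos': array([ 1.201,  0.333, -0.065,  1.461,  0.022,  1.35 , -0.088]), 'joint_velocities': array([-0.001, -0.002,  0.   ,  0.001, -0.002, -0.   , -0.   ]), 'tau': array([-1.0000e-03, -6.2544e+01,  4.9000e-02, -3.9161e+01,  1.6000e-02,
        1.0000e-02, -0.0000e+00]), 'position': array([ 0.212, -0.587,  0.244]), 'ee_rot': array([ 0.985,  0.173, -0.   , -0.001]), 'ft_force': array([ 0.425, -0.291, -0.402]), 'torque': array([-0.028, -0.014, -0.014]), 'grasp_force': np.float64(0.0), 'grip_width': np.float64(1.002)}
{'fx': 449.57630402036733, 'fy': 449.57630402036733, 'cx': 280.56684266923696, 'cy': 210.99854761577822, 'D': array([-0.00515828,  0.        ,  0.        ,  0.        ,  0.        ]), 'xyz': array([ 0.27510896, -0.01226948,  1.10279505]), 'orientation': array([-0.0700636 ,  0.07138898,  0.71011027, -0.69694915])}
top tin [([110.0, 190.0, 140.0, 217.0], 0.98)]
top jar [([172.0, 208.0, 199.0, 230.0], 0.75)]
top bottle [([206.0, 212.0, 225.0, 232.0], 0.83)]
top tub [([142.0, 263.0, 167.0, 283.0], 0.72), ([142.0, 202.0, 169.0, 221.0], 0.66), ([1
[... 207 characters left out ...]
'fy': 498.2848643916833, 'cx': 277.8224104746623, 'cy': 213.86840628477663, 'D': array([-0.13732209,  0.        ,  0.        ,  0.        ,  0.        ]), 'xyz': array([0.13823527, 0.76848171, 0.74884677]), 'orientation': array([-0.09361996,  0.41241464,  0.88889491, -0.17611162])}
side tin [([164.0, 304.0, 199.0, 348.0], 0.56)]
side jar [([225.0, 253.0, 256.0, 299.0], 0.82), ([165.0, 302.0, 200.0, 348.0], 0.69)]
side bottle [([253.0, 230.0, 271.0, 276.0], 0.9)]
side tub [([193.0, 281.0, 223.0, 320.0], 0.71), ([122.0, 287.0, 154.0, 326.0], 0.69), ([269.0, 309.0, 297.0, 351.0], 0.69)]
side bench_rack [([148.0, 269.0, 288.0, 372.0], 0.91)]
side carry_rack [([260.0, 127.0, 345.0, 207.0], 0.62)]
```

View pics/top0.png

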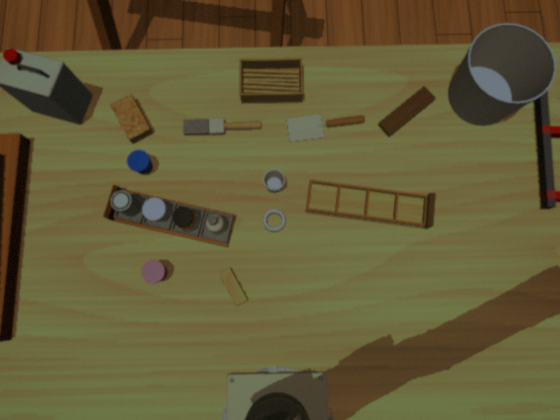

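View pics/side0.png

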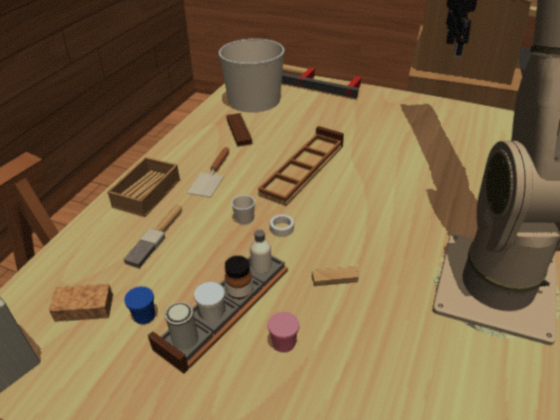

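The top picture shows the bench rack at left, with its dark end at (111,200), and the carry rack at right, with its dark end at (431,209). In row order from the bench end board:

| Place | Container | Pixel (top) |
|---|---|---|
| 1 | tin | (121,201) |
| 2 | white tub | (154,209) |
| 3 | jar | (184,217) |
| 4 | bottle | (215,223) |

Things that could be mistaken for the wanted ones are the blue tub (139,162), the pink tub (153,272), the grey cup (274,181) and the ring (274,220). None of them stand on the rack.

```bash
cat > h.py <<'E'
from workcell import manip
import cv2,numpy as np
from scipy.spatial.transform import Rotation as R
def cloud(c,d,k=None):
    k=k or manip.get_calibration(c)
    K=np.array([[k['fx'],0,k['cx']],[0,k['fy'],k['cy']],[0,0,1.]])
    v,u=np.mgrid[:420,:560]
    n=cv2.undistortPoints(np.stack([u,v],-1).reshape(-1,1,2).astype(float),K,k['D']).reshape(420,560,2)
    P=np.stack([n[...,0]*d,-n[...,1]*d,-d],-1)
    P=R.from_quat(k['orientation']).apply(P.reshape(-1,3)).reshape(420,560,3)+k['xyz']
    P[d<=0]=np.nan
    return P
E
python3 - <<'E'
from h import *
p,d=manip.camera('top');P=cloud('top',d)
print('table z',np.nanmedian(P[300:330,200:230,2]))
for n,(u0,v0,u1,v1) in dict(tin=(106,186,138,217),tub=(138,194,170,224),jar=(170,203,200,231),bottle=(202,210,230,238)).items():
    Q=P[v0:v1,u0:u1].reshape(-1,3);Q=Q[np.isfinite(Q[:,2])]
    zt=np.percentile(Q[:,2],98);T=Q[Q[:,2]>zt-.006]
    r=cv2.minEnclosingCircle(T[:,:2].astype(np.float32))
    print(n,'top z',round(zt,4),len(T),np.round(T.mean(0),4),'circ',np.round(r[0],4),round(r[1],4))
for n in ['bench_rack','carry_rack']:
    m=manip.trace(n,'top')[0];print(n,m['p'],m['box'])
    M=m['pixels'];Q=P[M];Q=Q[np.isfinite(Q[:,2])]
    S=Q[(Q[:,2]>.008)&(Q[:,2]<.06)]
    (c,s,a)=cv2.minAreaRect(S[:,:2].astype(np.float32)*1000)
    print(c,s,a, np.percentile(S[:,2],[5,50,95]));print(np.round(cv2.boxPoints((c,s,a))))
    E=Q[Q[:,2]>.038]; print('high pts',len(E),np.round(np.nanmean(E,0),3) if len(E) else '')
    if n=='carry_rack':
        f=P[170:240,300:445].reshape(-1,3);f=f[np.isfinite(f[:,2])];f=f[(f[:,2]>.02)&(f[:,2]<.033)]
        print('rim rect',cv2.minAreaRect(f[:,:2].astype(np.float32)*1000),len(f))
        f=P[170:240,300:445].reshape(-1,3);f=f[np.isfinite(f[:,2])];f=f[(f[:,2]>.007)&(f[:,2]<.06)]
        print('all rect',cv2.minAreaRect(f[:,:2].astype(np.float32)*1000),len(f))
        e=f[f[:,2]>.04];print('end',e.mean(0),len(e))
cv2.imwrite('pics/crop.png',cv2.resize(p[140:260,90:450,::-1],None,fx=2.2,fy=2.2,interpolation=cv2.INTER_CUBIC))
E
```

```text
table z 0.00035449463460390795
tin top z 0.0938 296 [0.5121 0.3524 0.091 ] circ [0.5123 0.353 ] 0.0242
tub top z 0.0753 383 [0.4954 0.2813 0.0725] circ [0.4952 0.2816] 0.0274
jar top z 0.0915 312 [0.4752 0.2106 0.0887] circ [0.4745 0.2106] 0.0242
bottle top z 0.1117 67 [0.4609 0.1383 0.1108] circ [0.4611 0.1387] 0.0104
bench_rack 0.76 [101.4, 185.2, 235.2, 246.3]
(488.3578796386719, 253.62762451171875) (305.73358154296875, 82.10137939453125) 76.01654815673828 [0.00966789 0.01369883 0.04712618]
[[412. 115.]
 [491.  95.]
 [565. 392.]
 [485. 412.]]
high pts 165 [0.519 0.392 0.049]
carry_rack 0.93 [307.4, 178.8, 434.2, 229.4]
(510.5202941894531, -233.88475036621094) (305.64813232421875, 80.2164306640625) 81.3027572631836 [0.00938944 0.01364721 0.03821635]
[[ 448. -379.]
 [ 527. -391.]
 [ 573.  -89.]
 [ 494.  -77.]]
high pts 201 [ 0.488 -0.377  0.045]
rim rect ((510.63720703125, -232.9681854248047), (303.8233337402344, 80.15538024902344), 81.3244400024414) 1060
all rect ((523.6329345703125, -248.7086944580078), (334.3885192871094, 139.64578247070312), 75.07640838623047) 4106
end [ 0.48808629 -0.37747067  0.04550238] 208
```

View pics/crop.png

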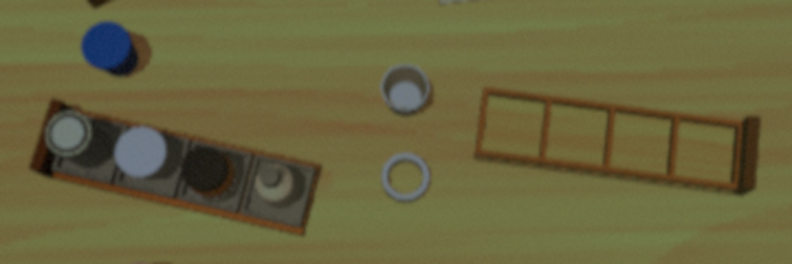

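The crop confirms the order tin, white tub, jar, bottle from the bench rack's end board, and the carry rack's end board at crop (747,155). Measured tops match the stated sizes (91/72/88/110 mm), and the container positions agree with the fitted rack pose. Next I'll work out the first approach.

```bash
cat > go.py <<'E'
import sys
from h import *
o=manip.get_obs();r=R.from_quat(o['ee_rot'])
def to(x,y,z,h):
    h=np.radians(h);t=R.from_matrix(np.array([[np.cos(h),np.sin(h),0],[np.sin(h),-np.cos(h),0],[0,0,-1]]).T.T)
    return np.round(np.r_[r.inv().apply(np.array([x,y,z])-o['position'])/.05, np.degrees((r.inv()*t).as_rotvec())/8],2)
x=r.apply([1,0,0]);print('t',round(float(o['clock']),2),'pos',np.round(o['position'],4),'head',round(np.degrees(np.arctan2(x[1],x[0])),2),'w',round(float(o['grip_width']),3),'gf',round(float(o['grasp_force']),1),'f',np.round(o['ft_force'],1),'j',np.round(o['joint_pos'],2))
for a in sys.argv[1:]:
    print(a,to(*map(float,a.split(','))).tolist())
E
python3 -c "from workcell import manip;print(manip.tip_reach)"; python3 go.py 0.52,-0.12,0.25,48 0.512,0.3525,0.2,76
```

```text
0.014
t 0.85 pos [ 0.2124 -0.5878  0.2453] head 19.87 w 0.998 gf 0.0 f [ 0.1 -0.8 -0.3] j [ 1.2   0.33 -0.06  1.46  0.02  1.35 -0.09]
0.52,-0.12,0.25,48 [8.96, -6.71, -0.09, 0.0, 0.0, -3.52]
0.512,0.3525,0.2,76 [12.03, -15.65, 0.91, 0.0, 0.0, -7.02]
```

```bash
python3 -m pendant '[[0.9,-0.7,0,0,0,-0.4,1],[1.8,-1.3,0,0,0,-0.8,1],[2.7,-2,0,0,0,-1.2,1],[3.6,-2.7,0,0,0,-1.5,1],[4.5,-3.4,0,0,0,-1.8,1],[5.4,-4,0,0,0,-2.1,1],[6.3,-4.7,0,0,0,-2.5,1],[7.2,-5.4,0,0,0,-2.8,1],[8.1,-6.1,0,0,0,-3.2,1],[8.96,-6.71,0,0,0,-3.5,1]]' 40; python3 go.py 0.512,0.3525,0.2,76
```

```text
clock: 2.1
position: [0.5206, -0.1182, 0.2457]
ee_rot: [0.914, 0.407, 0.0, 0.0]
ft_force: [0.7, -0.7, -0.3]
grip_width: 1.002
grasp_force: 0.0
t 2.1 pos [ 0.5206 -0.1182  0.2457] head 47.98 w 1.002 gf 0.0 f [ 0.7 -0.7 -0.3] j [ 0.62  0.17 -0.53  1.68  0.09  1.32 -0.66]
0.512,0.3525,0.2,76 [6.88, -6.43, 0.91, 0.01, 0.0, -3.5]
```

```bash
python3 -m pendant '[[0.8,-0.8,0,0,0,-0.4,1],[1.6,-1.5,0.1,0,0,-0.8,1],[2.4,-2.2,0.2,0,0,-1.2,1],[3.2,-3,0.3,0,0,-1.6,1],[4,-3.7,0.4,0,0,-2,1],[4.8,-4.5,0.5,0,0,-2.4,1],[5.6,-5.2,0.7,0,0,-2.8,1],[6.4,-6,0.8,0,0,-3.2,1],[6.88,-6.43,0.9,0,0,-3.5,1],[6.88,-6.43,0.9,0,0,-3.5,1]]'; python3 go.py 0.512,0.3525,0.052,76
```

```text
clock: 3.35
position: [0.5105, 0.3536, 0.1996]
ee_rot: [0.787, 0.617, -0.0, -0.001]
ft_force: [-0.1, 0.0, 0.4]
grip_width: 0.996
grasp_force: 0.0
t 3.35 pos [0.5105 0.3536 0.1996] head 76.14 w 0.996 gf 0.0 f [-0.1  0.   0.4] j [-0.07  0.47 -0.82  1.5   0.35  1.32 -1.16]
0.512,0.3525,0.052,76 [-0.02, 0.04, 2.95, -0.01, -0.0, 0.02]
```

```bash
python3 -m pendant '[[0,0,0.5,0,0,0,1],[0,0,1.1,0,0,0,1],[0,0,1.7,0,0,0,1],[0,0,2.3,0,0,0,1],[0,0,2.7,0,0,0,1],[0,0,2.95,0,0,0,1],[0,0,2.95,0,0,0,1],[0,0,2.95,0,0,0,-0.3],[0,0,2.95,0,0,0,-0.6],[0,0,2.95,0,0,0,-1]]' 40; python3 go.py
```

```text
clock: 4.6
position: [0.5126, 0.3512, 0.0538]
ee_rot: [0.789, 0.615, 0.001, 0.0]
ft_force: [0.0, -1.5, 6.2]
grip_width: 0.553
grasp_force: 40.8
t 4.6 pos [0.5126 0.3512 0.0538] head 75.86 w 0.553 gf 40.8 f [ 0.  -1.5  6.2] j [-0.11  0.62 -0.75  1.63  0.46  1.08 -1.24]
```

```bash
python3 -m pendant '[[0,0,0,0,0,0,-1],[0,0,0,0,0,0,-1],[0,0,0,0,0,0,-1],[0,0,0,0,0,0,-1],[0,0,-0.3,0,0,0,-1],[0,0,-0.8,0,0,0,-1],[0,0,-1.5,0,0,0,-1],[0,0,-2.2,0,0,0,-1],[0,0,-2.9,0,0,0,-1],[0,0,-2.9,0,0,0,-1]]' 40; python3 go.py 0.4952,-0.3344,0.2,81.3
```

```text
clock: 5.85
position: [0.5128, 0.3519, 0.2014]
ee_rot: [0.789, 0.615, 0.002, 0.0]
ft_force: [0.5, 0.7, -2.5]
grip_width: 0.55
grasp_force: 41.5
t 5.85 pos [0.5128 0.3519 0.2014] head 75.88 w 0.55 gf 41.5 f [ 0.5  0.7 -2.5] j [-0.06  0.47 -0.82  1.5   0.35  1.32 -1.16]
0.4952,-0.3344,0.2,81.3 [-13.4, 3.01, -0.01, 0.03, -0.02, -0.68]
```

```bash
python3 -m pendant '[[-0.6,0.15,0,0,0,0,-1],[-1.4,0.3,0,0,0,-0.1,-1],[-2.3,0.5,0,0,0,-0.1,-1],[-3.2,0.7,0,0,0,-0.2,-1],[-4.1,0.9,0,0,0,-0.2,-1],[-5,1.1,0,0,0,-0.3,-1],[-5.9,1.3,0,0,0,-0.3,-1],[-6.8,1.5,0,0,0,-0.4,-1],[-7.7,1.7,0,0,0,-0.4,-1],[-8.6,1.9,0,0,0,-0.5,-1]]'; python3 go.py 0.4952,-0.3344,0.15,81.3
```

```text
clock: 7.1
position: [0.4984, -0.0908, 0.1974]
ee_rot: [0.767, 0.642, -0.0, -0.0]
ft_force: [1.0, 0.3, -1.3]
grip_width: 0.556
grasp_force: 41.5
t 7.1 pos [ 0.4984 -0.0908  0.1974] head 79.89 w 0.556 gf 41.5 f [ 1.   0.3 -1.3] j [ 0.71  0.16 -0.67  1.8   0.11  1.21 -0.17]
0.4952,-0.3344,0.15,81.3 [-4.81, 0.79, 0.95, -0.01, 0.0, -0.18]
```

```bash
python3 -m pendant '[[-0.7,0.1,0,0,0,0,-1],[-1.5,0.25,0,0,0,-0.1,-1],[-2.3,0.4,0,0,0,-0.1,-1],[-3.1,0.5,0,0,0,-0.1,-1],[-3.9,0.65,0,0,0,-0.2,-1],[-4.5,0.75,0,0,0,-0.2,-1],[-4.81,0.79,0,0,0,-0.2,-1],[-4.81,0.79,0.4,0,0,-0.2,-1],[-4.81,0.79,0.9,0,0,-0.2,-1],[-4.81,0.79,0.9,0,0,-0.2,-1]]'; python3 go.py 0.4952,-0.3344,0.05,81.3
python3 - <<'E'
from h import *
p,d=manip.camera('wrist');cv2.imwrite('pics/w1.png',p[...,::-1])
E
```

```text
clock: 8.35
position: [0.4948, -0.3305, 0.1499]
ee_rot: [0.757, 0.653, -0.0, -0.002]
ft_force: [-0.2, -0.4, -2.1]
grip_width: 0.553
grasp_force: 41.7
t 8.35 pos [ 0.4948 -0.3305  0.1499] head 81.6 w 0.553 gf 41.7 f [-0.2 -0.4 -2.1] j [ 0.92  0.39 -0.5   1.64  0.2   1.18  0.22]
0.4952,-0.3344,0.05,81.3 [-0.08, 0.03, 2.0, -0.03, -0.02, 0.04]
```

View pics/w1.png

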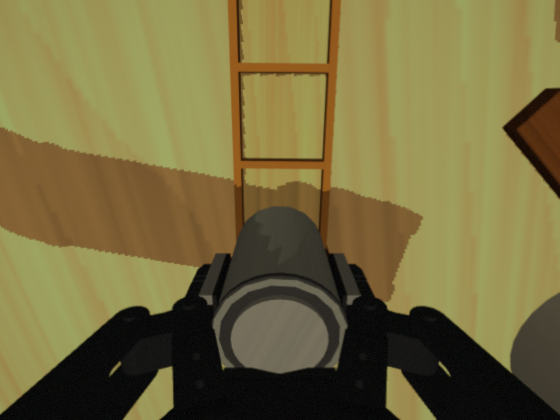

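The wrist picture shows the held tin centred laterally (column ~280) over the end compartment, with the rack walls at columns ~240 and ~325, so I'll lower it.

```bash
python3 -m pendant '[[-0.08,0.03,0.5,0,0,0,-1],[-0.08,0.03,1,0,0,0,-1],[-0.08,0.03,1.4,0,0,0,-1],[-0.08,0.03,1.7,0,0,0,-1],[-0.08,0.03,1.85,0,0,0,-1],[-0.08,0.03,1.92,0,0,0,-1],[-0.08,0.03,1.96,0,0,0,-1],[-0.08,0.03,1.99,0,0,0,-1],[-0.08,0.03,1.99,0,0,0,-1],[-0.08,0.03,1.99,0,0,0,-1]]'; python3 go.py 0.4952,-0.3344,0.05,81.3
```

```text
clock: 9.65
position: [0.4968, -0.3374, 0.0535]
ee_rot: [0.758, 0.653, 0.0, 0.0]
ft_force: [0.3, -0.4, -1.2]
grip_width: 0.552
grasp_force: 41.7
t 9.65 pos [ 0.4968 -0.3374  0.0535] head 81.47 w 0.552 gf 41.7 f [ 0.3 -0.4 -1.2] j [ 0.9   0.5  -0.47  1.7   0.26  1.    0.18]
0.4952,-0.3344,0.05,81.3 [0.05, -0.04, 0.07, 0.0, 0.0, 0.02]
```

```bash
python3 -m pendant '[[0,0,0.02,0,0,0,-1],[0,0,0.04,0,0,0,-1],[0,0,0.04,0,0,0,-1],[0,0,0.06,0,0,0,-1],[0,0,0.06,0,0,0,-1],[0,0,0.06,0,0,0,-1],[0,0,0.06,0,0,0,-1],[0,0,0.06,0,0,0,-1],[0,0,0.06,0,0,0,-1],[0,0,0.06,0,0,0,-1]]'; python3 go.py; sleep 0; python3 go.py
```

```text
clock: 10.9
position: [0.4967, -0.3373, 0.0503]
ee_rot: [0.758, 0.653, -0.0, 0.0]
ft_force: [0.8, -0.4, -2.1]
grip_width: 0.55
grasp_force: 41.7
t 10.9 pos [ 0.4967 -0.3373  0.0503] head 81.47 w 0.55 gf 41.7 f [ 0.8 -0.4 -2.1] j [ 0.9   0.5  -0.47  1.7   0.26  1.    0.18]
t 10.9 pos [ 0.4967 -0.3373  0.0503] head 81.47 w 0.55 gf 41.7 f [ 0.8 -0.4 -2.1] j [ 0.9   0.5  -0.47  1.7   0.26  1.    0.18]
```

```bash
python3 -m pendant '[[0,0,0.01,0,0,0,-1],[0,0,0.02,0,0,0,-1],[0,0,0.02,0,0,0,-1],[0,0,0.03,0,0,0,-1],[0,0,0.03,0,0,0,-1],[0,0,0.03,0,0,0,-1],[0,0,0.03,0,0,0,-1],[0,0,0.03,0,0,0,-1],[0,0,0.03,0,0,0,-1],[0,0,0.03,0,0,0,-1]]'
python3 - <<'E'
from h import *
m=manip
for i in range(4):
    p,d=m.camera('side');print(m.get_obs()['ft_force'],m.get_obs()['position'])
cv2.imwrite('pics/s1.png',cv2.resize(p[100:230,220:400,::-1],None,fx=4,fy=4))
E
```

```text
clock: 12.15
position: [0.4968, -0.3374, 0.0498]
ee_rot: [0.758, 0.653, -0.0, 0.0]
ft_force: [-4.3, 2.2, 10.5]
grip_width: 0.55
grasp_force: 42.7
[-5.30925979  2.6553718   9.90787288] [ 0.49678112 -0.33734101  0.04980904]
[-4.63453879  3.28939637  9.99885388] [ 0.49676584 -0.3373469   0.04980448]
[-6.26911317  2.13328083 11.39545976] [ 0.49674652 -0.33736084  0.04978575]
[-5.34016819  2.85196132 10.38804626] [ 0.4967533  -0.33737341  0.04980569]
```

View pics/s1.png

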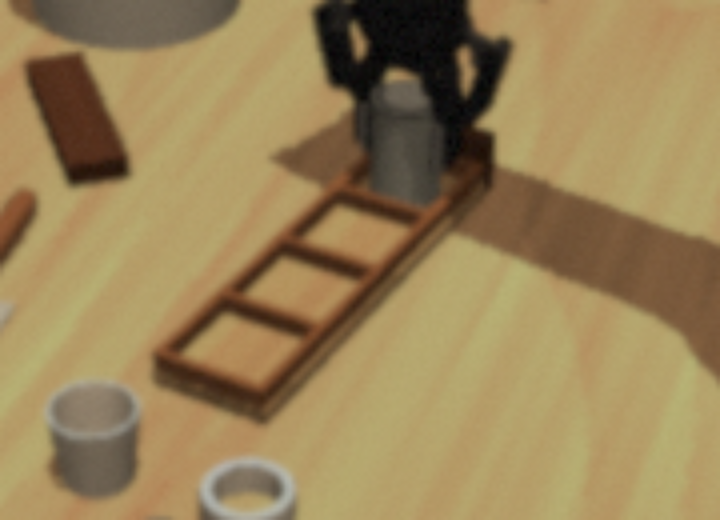

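The tin stands in the end compartment (crop ~(405,150)). Contact force is 10 N at exactly the expected height, so I'll release it.

```bash
python3 -m pendant '[[0,0,0,0,0,0,0.5],[0,0,0,0,0,0,1],[0,0,0,0,0,0,1],[0,0,-0.4,0,0,0,1],[0,0,-1,0,0,0,1],[0,0,-1.8,0,0,0,1],[0,0,-2.5,0,0,0,1],[0,0,-3,0,0,0,1],[0.6,0,-3.2,0,0,0,1],[1.4,0,-3.2,0,0,0,1]]'; python3 go.py 0.4953,0.2815,0.2,76
```

```text
clock: 13.6
position: [0.5076, -0.2682, 0.2113]
ee_rot: [0.758, 0.652, 0.0, 0.002]
ft_force: [1.3, 0.2, -0.4]
grip_width: 1.0
grasp_force: 0.0
t 13.6 pos [ 0.5076 -0.2682  0.2113] head 81.37 w 1.0 gf 0.0 f [ 1.3  0.2 -0.4] j [ 0.87  0.29 -0.55  1.63  0.16  1.27  0.14]
0.4953,0.2815,0.2,76 [10.83, -1.89, 0.21, 0.02, 0.01, 0.67]
```

```bash
python3 -m pendant '[[1,-0.2,0,0,0,0.1,1],[2,-0.4,0,0,0,0.1,1],[3.1,-0.5,0,0,0,0.2,1],[4.2,-0.7,0,0,0,0.3,1],[5.3,-0.9,0,0,0,0.3,1],[6.4,-1.1,0,0,0,0.4,1],[7.5,-1.3,0,0,0,0.5,1],[8.6,-1.5,0,0,0,0.5,1],[9.7,-1.7,0.1,0,0,0.6,1],[10.8,-1.89,0.2,0,0,0.67,1]]'; python3 go.py 0.4953,0.2815,0.2,76
```

```text
clock: 14.85
position: [0.4939, 0.2817, 0.2003]
ee_rot: [0.788, 0.616, 0.001, 0.001]
ft_force: [1.1, -0.3, -0.2]
grip_width: 1.001
grasp_force: 0.0
t 14.85 pos [0.4939 0.2817 0.2003] head 76.05 w 1.001 gf 0.0 f [ 1.1 -0.3 -0.2] j [ 0.12  0.36 -0.87  1.64  0.29  1.27 -1.05]
0.4953,0.2815,0.2,76 [0.0, 0.03, 0.01, 0.01, -0.0, 0.01]
```

```bash
python3 -m pendant '[[0,0.03,0.5,0,0,0,1],[0,0.03,1.1,0,0,0,1],[0,0.03,1.7,0,0,0,1],[0,0.03,2.3,0,0,0,1],[0,0.03,2.8,0,0,0,1],[0,0.03,3.02,0,0,0,1],[0,0.03,3.02,0,0,0,1],[0,0.03,3.02,0,0,0,-0.3],[0,0.03,3.02,0,0,0,-0.6],[0,0.03,3.02,0,0,0,-1]]' 40; python3 -m pendant '[[0,0,0,0,0,0,-1],[0,0,0,0,0,0,-1],[0,0,0,0,0,0,-1],[0,0,0,0,0,0,-1],[0,0,0,0,0,0,-1],[0,0,0,0,0,0,-1],[0,0,0,0,0,0,-1],[0,0,0,0,0,0,-1],[0,0,0,0,0,0,-1],[0,0,0,0,0,0,-1]]'
```

```text
clock: 16.1
position: [0.4958, 0.2801, 0.0491]
ee_rot: [0.787, 0.616, 0.001, 0.0]
ft_force: [-1.2, -0.2, 5.7]
grip_width: 0.623
grasp_force: 40.7
clock: 17.35
position: [0.4958, 0.2801, 0.049]
ee_rot: [0.787, 0.616, 0.001, 0.0]
ft_force: [-0.6, -1.0, 6.7]
grip_width: 0.63
grasp_force: 40.7
```

```bash
python3 -m pendant '[[0,0,-0.1,0,0,0,-1],[0,0,-0.3,0,0,0,-1],[0,0,-0.7,0,0,0,-1],[0,0,-1.2,0,0,0,-1],[0,0,-1.8,0,0,0,-1],[0,0,-2.4,0,0,0,-1],[0,0,-2.8,0,0,0,-1],[0,0,-3,0,0,0,-1],[0,0,-3,0,0,0,-1],[0,0,-3,0,0,0,-1]]'; python3 go.py 0.5061,-0.2632,0.2,81.3
python3 - <<'E'
from h import *
p,d=manip.camera('side');cv2.imwrite('pics/s2.png',cv2.resize(p[180:380,120:320,::-1],None,fx=3,fy=3))
E
```

```text
clock: 18.6
position: [0.4948, 0.2793, 0.1968]
ee_rot: [0.787, 0.616, -0.001, -0.0]
ft_force: [-0.4, 0.1, -1.8]
grip_width: 0.625
grasp_force: 42.3
t 18.6 pos [0.4948 0.2793 0.1968] head 76.11 w 0.625 gf 42.3 f [-0.4  0.1 -1.8] j [ 0.12  0.36 -0.87  1.64  0.29  1.27 -1.05]
0.5061,-0.2632,0.2,81.3 [-10.48, 2.82, -0.06, -0.01, 0.01, -0.65]
```

View pics/s2.png

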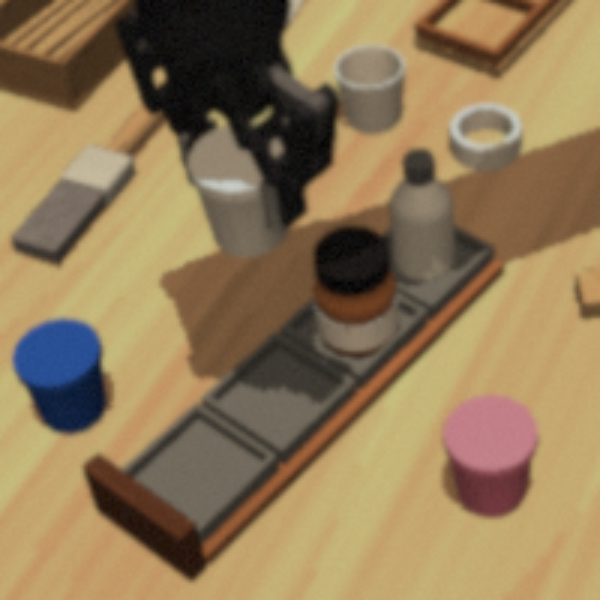

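The side crop shows the tub lifted at (235,190), perhaps leaning a little. I'll check the lean numerically with the depth of its lid.

Run:
```python
from h import *
p,d=manip.camera('wrist');P=cloud('wrist',d)
cv2.imwrite('pics/w2.png',p[...,::-1])
for r in manip.trace('tub','wrist')[:3]:
    Q=P[r['pixels']];Q=Q[np.isfinite(Q[:,2])]
    print(r['p'],r['box'],len(Q),np.round(np.percentile(Q[:,2],[5,50,95]),4))
    T=Q[Q[:,2]>np.percentile(Q[:,2],99)-.02]
    for i in range(6):
        A=np.c_[T[:,:2],np.ones(len(T))];s=np.linalg.lstsq(A,T[:,2],rcond=None)[0];e=T[:,2]-A@s;T=T[abs(e)<max(.002,1.5*e.std())]
    print('plane slopes deg',np.degrees(np.arctan(s[:2])),len(T),T.mean(0),e.std())
```

```text
0.73 [95.0, 189.0, 167.8, 254.4] 3552 [0.0067 0.0557 0.057 ]
plane slopes deg [-0.23128499 -0.15831677] 2575 [0.35152452 0.28261803 0.05596405] 0.0006561250393774933
0.68 [376.4, 66.5, 451.1, 133.3] 4247 [0.0237 0.056  0.0572]
plane slopes deg [-0.07550211 -0.20666232] 3758 [0.62017247 0.32838963 0.05603985] 0.0007024347143836341
0.63 [209.9, 213.6, 346.8, 366.7] 15620 [0.1844 0.2196 0.2205]
plane slopes deg [ 0.33539115 -0.34732737] 12878 [0.49489413 0.2819057  0.2197063 ] 0.0005434167609647322
```

View pics/w2.png

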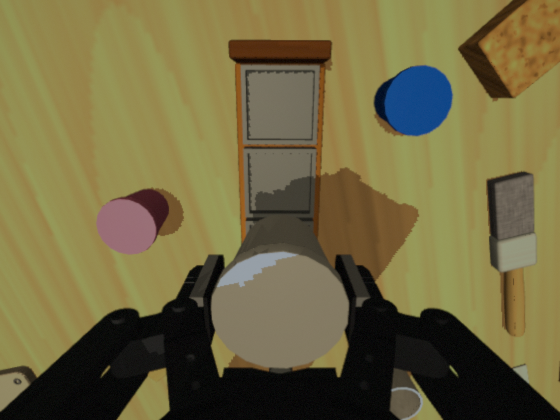

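The lid is level within 0.5°, so the tub is upright. The wrist view shows it centred between the jaws at (280,305), with the tub centre 2.5 mm ahead of the TCP along the row; I'll correct for that.

```bash
python3 -m pendant '[[-0.5,0.15,0,0,0,0,-1],[-1.4,0.4,0,0,0,-0.1,-1],[-2.5,0.7,0,0,0,-0.2,-1],[-3.6,1,0,0,0,-0.2,-1],[-4.7,1.3,0,0,0,-0.3,-1],[-5.8,1.6,0,0,0,-0.4,-1],[-6.9,1.9,0,0,0,-0.4,-1],[-8,2.2,0,0,0,-0.5,-1],[-9.1,2.5,0,0,0,-0.6,-1],[-10,2.7,0,0,0,-0.65,-1]]'; python3 go.py 0.5057,-0.2655,0.1,81.3
```

```text
clock: 20.0
position: [0.5057, -0.2406, 0.1973]
ee_rot: [0.759, 0.651, -0.0, -0.0]
ft_force: [-0.0, 0.8, -0.7]
grip_width: 0.628
grasp_force: 42.3
t 20.0 pos [ 0.5057 -0.2406  0.1973] head 81.25 w 0.628 gf 42.3 f [-0.   0.8 -0.7] j [ 0.88  0.28 -0.61  1.67  0.17  1.24  0.08]
0.5057,-0.2655,0.1,81.3 [-0.49, 0.08, 1.95, -0.0, 0.0, -0.01]
```

```bash
python3 -m pendant '[[-0.2,0.03,0,0,0,0,-1],[-0.4,0.06,0,0,0,0,-1],[-0.49,0.08,0.2,0,0,0,-1],[-0.49,0.08,0.6,0,0,0,-1],[-0.49,0.08,1.1,0,0,0,-1],[-0.49,0.08,1.6,0,0,0,-1],[-0.49,0.08,1.9,0,0,0,-1],[-0.49,0.08,1.95,0,0,0,-1],[-0.49,0.08,1.95,0,0,0,-1],[-0.49,0.08,1.95,0,0,0,-1]]'; python3 go.py 0.5057,-0.2655,0.045,81.3
```

```text
clock: 21.25
position: [0.507, -0.2632, 0.1013]
ee_rot: [0.759, 0.651, 0.0, 0.001]
ft_force: [0.4, -0.0, -1.2]
grip_width: 0.627
grasp_force: 42.4
t 21.25 pos [ 0.507  -0.2632  0.1013] head 81.31 w 0.627 gf 42.4 f [ 0.4 -0.  -1.2] j [ 0.87  0.4  -0.57  1.75  0.24  1.07  0.07]
0.5057,-0.2655,0.045,81.3 [-0.05, -0.02, 1.13, 0.01, 0.0, 0.0]
```

```bash
python3 -m pendant '[[-0.05,-0.02,0.3,0,0,0,-1],[-0.05,-0.02,0.6,0,0,0,-1],[-0.05,-0.02,0.8,0,0,0,-1],[-0.05,-0.02,0.95,0,0,0,-1],[-0.05,-0.02,1.03,0,0,0,-1],[-0.05,-0.02,1.07,0,0,0,-1],[-0.05,-0.02,1.1,0,0,0,-1],[-0.05,-0.02,1.1,0,0,0,-1],[-0.05,-0.02,1.1,0,0,0,-1],[-0.05,-0.02,1.1,0,0,0,-1]]'; python3 go.py 0.5057,-0.2655,0.045,81.3
```

```text
clock: 22.5
position: [0.5051, -0.2654, 0.0455]
ee_rot: [0.759, 0.651, -0.0, 0.0]
ft_force: [0.3, 0.9, -0.7]
grip_width: 0.624
grasp_force: 42.4
t 22.5 pos [ 0.5051 -0.2654  0.0455] head 81.31 w 0.624 gf 42.4 f [ 0.3  0.9 -0.7] j [ 0.85  0.47 -0.55  1.79  0.29  0.97  0.04]
0.5057,-0.2655,0.045,81.3 [-0.0, 0.01, 0.01, 0.0, 0.0, 0.0]
```

```bash
python3 -m pendant '[[0,0.01,0.01,0,0,0,-1],[0,0.01,0.01,0,0,0,-1],[0,0.01,0.02,0,0,0,-1],[0,0.01,0.02,0,0,0,-1],[0,0.01,0.03,0,0,0,-1],[0,0.01,0.03,0,0,0,-1],[0,0.01,0.03,0,0,0,-1],[0,0.01,0.03,0,0,0,-1],[0,0.01,0.03,0,0,0,-1],[0,0.01,0.03,0,0,0,-1]]'
```

```text
clock: 23.75
position: [0.5057, -0.2655, 0.0449]
ee_rot: [0.759, 0.651, -0.0, 0.0]
ft_force: [-6.1, 1.2, 12.7]
grip_width: 0.632
grasp_force: 43.1
```

Contact at the expected height. I'll release and move towards the jar.

```bash
python3 -m pendant '[[0,0,0,0,0,0,0.5],[0,0,0,0,0,0,1],[0,0,0,0,0,0,1],[0,0,-0.4,0,0,0,1],[0,0,-1,0,0,0,1],[0,0,-1.8,0,0,0,1],[0,0,-2.5,0,0,0,1],[0,0,-3,0,0,0,1],[0.6,0,-3.2,0,0,0,1],[1.4,0,-3.2,0,0,0,1]]'; python3 go.py 0.4747,0.2106,0.2,76
```

```text
clock: 25.0
position: [0.5167, -0.1962, 0.2063]
ee_rot: [0.759, 0.651, 0.001, 0.001]
ft_force: [0.9, 0.9, -0.5]
grip_width: 1.001
grasp_force: 0.0
t 25.0 pos [ 0.5167 -0.1962  0.2063] head 81.2 w 1.001 gf 0.0 f [ 0.9  0.9 -0.5] j [ 0.83  0.26 -0.64  1.68  0.16  1.25  0.  ]
0.4747,0.2106,0.2,76 [7.91, -2.08, 0.11, 0.02, 0.01, 0.65]
```

```bash
python3 -m pendant '[[0.9,-0.2,0,0,0,0.1,1],[1.9,-0.5,0,0,0,0.1,1],[2.9,-0.8,0,0,0,0.2,1],[3.9,-1,0,0,0,0.3,1],[4.9,-1.3,0,0,0,0.4,1],[5.9,-1.5,0,0,0,0.5,1],[6.9,-1.8,0,0,0,0.6,1],[7.6,-2,0,0,0,0.65,1],[7.91,-2.08,0.1,0,0,0.65,1],[7.91,-2.08,0.1,0,0,0.65,1]]'; python3 go.py 0.4747,0.2106,0.051,76;python3 - <<'E'
from h import *
p,d=manip.camera('wrist');P=cloud('wrist',d)
M=(P[...,2]>.08)&(P[...,2]<.098)&(np.hypot(P[...,0]-.4747,P[...,1]-.2106)<.05);Q=P[M]
print(len(Q),Q.mean(0),cv2.minEnclosingCircle(Q[:,:2].astype(np.float32)))
E
```

```text
clock: 26.25
position: [0.4726, 0.2118, 0.1996]
ee_rot: [0.787, 0.618, 0.0, 0.0]
ft_force: [0.7, -0.3, 0.3]
grip_width: 1.002
grasp_force: 0.0
t 26.25 pos [0.4726 0.2118 0.1996] head 76.27 w 1.002 gf 0.0 f [ 0.7 -0.3  0.3] j [ 0.31  0.24 -0.91  1.77  0.2   1.24 -0.9 ]
0.4747,0.2106,0.051,76 [-0.01, 0.05, 2.97, 0.0, -0.0, 0.03]
2692 [0.47480765 0.20950396 0.08759636] ((0.4745021462440491, 0.20823539793491364), 0.023722879588603973)
```

```bash
python3 -m pendant '[[-0.02,0.05,0.5,0,0,0,1],[-0.02,0.05,1.1,0,0,0,1],[-0.02,0.05,1.7,0,0,0,1],[-0.02,0.05,2.3,0,0,0,1],[-0.02,0.05,2.8,0,0,0,1],[-0.02,0.05,2.97,0,0,0,1],[-0.02,0.05,2.97,0,0,0,1],[-0.02,0.05,2.97,0,0,0,-0.3],[-0.02,0.05,2.97,0,0,0,-0.6],[-0.02,0.05,2.97,0,0,0,-1]]' 40; python3 -m pendant '[[0,0,0,0,0,0,-1],[0,0,0,0,0,0,-1],[0,0,-0.1,0,0,0,-1],[0,0,-0.4,0,0,0,-1],[0,0,-0.9,0,0,0,-1],[0,0,-1.6,0,0,0,-1],[0,0,-2.3,0,0,0,-1],[0,0,-2.9,0,0,0,-1],[0,0,-3,0,0,0,-1],[0,0,-3,0,0,0,-1]]'
python3 go.py 0.5169,-0.192,0.2,81.3
python3 - <<'E'
from h import *
o=manip.get_obs()['position'];p,d=manip.camera('wrist');P=cloud('wrist',d)
M=(P[...,2]>.212)&(P[...,2]<.25)&(np.hypot(P[...,0]-o[0],P[...,1]-o[1])<.027);Q=P[M]
A=np.c_[Q[:,:2],np.ones(len(Q))];s=np.linalg.lstsq(A,Q[:,2],rcond=None)[0]
print(len(Q),Q.mean(0),cv2.minEnclosingCircle(Q[:,:2].astype(np.float32)),np.degrees(s[:2]))
E
```

```text
clock: 27.55
position: [0.4758, 0.2091, 0.0516]
ee_rot: [0.787, 0.616, 0.0, 0.001]
ft_force: [-3.0, -1.3, 10.5]
grip_width: 0.602
grasp_force: 40.3
clock: 28.8
position: [0.4751, 0.2087, 0.2001]
ee_rot: [0.787, 0.616, -0.0, 0.0]
ft_force: [0.5, 0.5, -3.0]
grip_width: 0.606
grasp_force: 42.3
t 28.8 pos [0.4751 0.2087 0.2001] head 76.1 w 0.606 gf 42.3 f [ 0.5  0.5 -3. ] j [ 0.31  0.24 -0.92  1.76  0.2   1.24 -0.9 ]
0.5169,-0.192,0.2,81.3 [-7.58, 2.74, 0.0, 0.0, 0.0, -0.65]
13247 [0.4767242  0.21593249 0.2326672 ] ((0.47515907883644104, 0.20873357355594635), 0.027071785181760788) [ -4.2227193  -11.36665468]
```

```bash
python3 - <<'E'
from h import *
o=manip.get_obs()['position'];p,d=manip.camera('wrist');P=cloud('wrist',d)
M=(P[...,2]>.230)&(P[...,2]<.25)&(np.hypot(P[...,0]-o[0],P[...,1]-o[1])<.03);T=P[M]
for i in range(8):
    A=np.c_[T[:,:2],np.ones(len(T))];s=np.linalg.lstsq(A,T[:,2],rcond=None)[0];e=T[:,2]-A@s;T=T[abs(e)<max(.0015,1.5*e.std())]
print(len(T),T.mean(0),cv2.minEnclosingCircle(T[:,:2].astype(np.float32)),np.degrees(s[:2]),e.std())
E
python3 -m pendant '[[-0.5,0.2,0,0,0,0,-1],[-1.2,0.4,0,0,0,-0.1,-1],[-2.1,0.8,0,0,0,-0.2,-1],[-3,1.1,0,0,0,-0.3,-1],[-3.9,1.4,0,0,0,-0.4,-1],[-4.8,1.7,0,0,0,-0.4,-1],[-5.7,2.1,0,0,0,-0.5,-1],[-6.6,2.4,0,0,0,-0.6,-1],[-7.3,2.64,0,0,0,-0.65,-1],[-7.58,2.74,0,0,0,-0.65,-1]]';python3 go.py 0.5169,-0.192,0.1,81.3
```

```text
9785 [0.47534027 0.21310757 0.23535094] ((0.47628992795944214, 0.21463187038898468), 0.02818215638399124) [-0.27824185 -0.24616503] 0.0005266362508982297
clock: 30.15
position: [0.5165, -0.1941, 0.1988]
ee_rot: [0.76, 0.65, -0.001, -0.001]
ft_force: [-0.1, 0.5, -1.6]
grip_width: 0.595
grasp_force: 42.3
t 30.15 pos [ 0.5165 -0.1941  0.1988] head 81.14 w 0.595 gf 42.3 f [-0.1  0.5 -1.6] j [ 0.84  0.27 -0.66  1.69  0.17  1.24 -0.01]
0.5169,-0.192,0.1,81.3 [0.04, 0.01, 1.98, -0.02, -0.0, -0.02]
```

The jar is level within 0.3° and roughly 2.5 mm ahead of the TCP along the row.

```bash
python3 -m pendant '[[0,0,0.2,0,0,0,-1],[0,0,0.5,0,0,0,-1],[0,0,0.9,0,0,0,-1],[0,0,1.3,0,0,0,-1],[0,0,1.7,0,0,0,-1],[0,0,1.95,0,0,0,-1],[0,0,1.95,0,0,0,-1],[0,0,1.95,0,0,0,-1],[0,0,1.95,0,0,0,-1],[0,0,1.95,0,0,0,-1]]';python3 go.py 0.5166,-0.1945,0.0475,81.3
```

```text
clock: 31.4
position: [0.5176, -0.192, 0.1033]
ee_rot: [0.759, 0.651, 0.0, 0.0]
ft_force: [-0.5, 0.6, -1.6]
grip_width: 0.598
grasp_force: 42.3
t 31.4 pos [ 0.5176 -0.192   0.1033] head 81.3 w 0.598 gf 42.3 f [-0.5  0.6 -1.6] j [ 0.81  0.37 -0.64  1.79  0.25  1.06 -0.07]
0.5166,-0.1945,0.0475,81.3 [-0.05, -0.01, 1.12, 0.01, 0.0, 0.0]
```

```bash
python3 -m pendant '[[-0.05,-0.01,0.3,0,0,0,-1],[-0.05,-0.01,0.6,0,0,0,-1],[-0.05,-0.01,0.8,0,0,0,-1],[-0.05,-0.01,0.95,0,0,0,-1],[-0.05,-0.01,1.02,0,0,0,-1],[-0.05,-0.01,1.06,0,0,0,-1],[-0.05,-0.01,1.09,0,0,0,-1],[-0.05,-0.01,1.09,0,0,0,-1],[-0.05,-0.01,1.09,0,0,0,-1],[-0.05,-0.01,1.09,0,0,0,-1]]'; python3 go.py 0.5166,-0.1945,0.0475,81.3
```

```text
clock: 32.65
position: [0.5165, -0.1944, 0.0485]
ee_rot: [0.759, 0.651, 0.0, 0.0]
ft_force: [0.3, 0.1, -2.3]
grip_width: 0.603
grasp_force: 42.3
t 32.65 pos [ 0.5165 -0.1944  0.0485] head 81.31 w 0.603 gf 42.3 f [ 0.3  0.1 -2.3] j [ 0.79  0.44 -0.61  1.83  0.3   0.96 -0.1 ]
0.5166,-0.1945,0.0475,81.3 [-0.0, 0.0, 0.02, 0.0, 0.0, 0.0]
```

```bash
python3 -m pendant '[[0,0,0.01,0,0,0,-1],[0,0,0.01,0,0,0,-1],[0,0,0.02,0,0,0,-1],[0,0,0.02,0,0,0,-1],[0,0,0.03,0,0,0,-1],[0,0,0.03,0,0,0,-1],[0,0,0.03,0,0,0,-1],[0,0,0.03,0,0,0,-1],[0,0,0.03,0,0,0,-1],[0,0,0.03,0,0,0,-1]]'
```

```text
clock: 33.9
position: [0.5165, -0.1943, 0.0476]
ee_rot: [0.759, 0.651, -0.0, 0.0]
ft_force: [-5.9, 2.0, 9.8]
grip_width: 0.601
grasp_force: 43.5
```

Contact again. I'll release and go to the bottle.

```bash
python3 -m pendant '[[0,0,0,0,0,0,0.5],[0,0,0,0,0,0,1],[0,0,0,0,0,0,1],[0,0,-0.4,0,0,0,1],[0,0,-1,0,0,0,1],[0,0,-1.8,0,0,0,1],[0,0,-2.5,0,0,0,1],[0,0,-3.2,0,0,0,1],[0.6,0,-3.4,0,0,0,1],[1.4,0,-3.4,0,0,0,1]]'; python3 go.py 0.461,0.1385,0.21,76
```

```text
clock: 35.15
position: [0.5276, -0.125, 0.2194]
ee_rot: [0.759, 0.651, 0.001, 0.002]
ft_force: [-0.7, 0.6, -0.2]
grip_width: 1.003
grasp_force: 0.0
t 35.15 pos [ 0.5276 -0.125   0.2194] head 81.2 w 1.003 gf 0.0 f [-0.7  0.6 -0.2] j [ 0.77  0.23 -0.71  1.69  0.16  1.27 -0.13]
0.461,0.1385,0.21,76 [5.0, -2.12, 0.18, 0.02, 0.01, 0.65]
```

```bash
python3 -m pendant '[[0.6,-0.25,0,0,0,0.1,1],[1.3,-0.55,0,0,0,0.15,1],[2,-0.85,0,0,0,0.25,1],[2.7,-1.15,0,0,0,0.35,1],[3.4,-1.45,0,0,0,0.45,1],[4.1,-1.75,0,0,0,0.55,1],[4.7,-2,0.1,0,0,0.6,1],[5,-2.12,0.18,0,0,0.65,1],[5,-2.12,0.18,0,0,0.65,1],[5,-2.12,0.18,0,0,0.65,1]]'; python3 go.py 0.461,0.1385,0.059,76;python3 - <<'E'
from h import *
p,d=manip.camera('wrist');P=cloud('wrist',d)
M=(P[...,2]>.104)&(P[...,2]<.118)&(np.hypot(P[...,0]-.461,P[...,1]-.1385)<.04);Q=P[M]
print(len(Q),Q.mean(0),cv2.minEnclosingCircle(Q[:,:2].astype(np.float32)))
E
```

```text
clock: 36.4
position: [0.4604, 0.1373, 0.2085]
ee_rot: [0.788, 0.616, 0.0, 0.0]
ft_force: [0.8, 0.4, 0.0]
grip_width: 1.0
grasp_force: 0.0
t 36.4 pos [0.4604 0.1373 0.2085] head 76.08 w 1.0 gf 0.0 f [0.8 0.4 0. ] j [ 0.49  0.12 -0.91  1.84  0.1   1.23 -0.7 ]
0.461,0.1385,0.059,76 [0.03, 0.0, 2.99, 0.01, 0.0, 0.01]
585 [0.46005477 0.13815562 0.109353  ] ((0.46013548970222473, 0.13732263445854187), 0.010513032786548138)
```

```bash
python3 -m pendant '[[0.05,0,0.5,0,0,0,1],[0.05,0,1.1,0,0,0,1],[0.05,0,1.7,0,0,0,1],[0.05,0,2.3,0,0,0,1],[0.05,0,2.8,0,0,0,1],[0.05,0,2.98,0,0,0,1],[0.05,0,2.98,0,0,0,1],[0.05,0,2.98,0,0,0,-0.3],[0.05,0,2.98,0,0,0,-0.6],[0.05,0,2.98,0,0,0,-1]]' 40; python3 -m pendant '[[0,0,0,0,0,0,-1],[0,0,0,0,0,0,-1],[0,0,-0.1,0,0,0,-1],[0,0,-0.4,0,0,0,-1],[0,0,-0.9,0,0,0,-1],[0,0,-1.6,0,0,0,-1],[0,0,-2.3,0,0,0,-1],[0,0,-2.9,0,0,0,-1],[0,0,-3,0,0,0,-1],[0,0,-3,0,0,0,-1]]'
python3 - <<'E'
from h import *
o=manip.get_obs()['position'];p,d=manip.camera('wrist');P=cloud('wrist',d)
M=(P[...,2]>.25)&(P[...,2]<.275)&(np.hypot(P[...,0]-o[0],P[...,1]-o[1])<.03);Q=P[M]
print(len(Q),Q.mean(0) if len(Q) else 0)
cv2.imwrite('pics/w4.png',p[...,::-1])
E
python3 go.py 0.5278,-0.1208,0.21,81.3
```

```text
clock: 37.7
position: [0.4612, 0.1405, 0.0597]
ee_rot: [0.787, 0.616, 0.0, 0.001]
ft_force: [-1.3, -2.2, 6.7]
grip_width: 0.478
grasp_force: 39.6
clock: 38.95
position: [0.4604, 0.1404, 0.2088]
ee_rot: [0.787, 0.616, -0.0, 0.0]
ft_force: [-0.7, 0.8, -2.1]
grip_width: 0.481
grasp_force: 40.7
7607 [0.46339228 0.15167749 0.26523188]
t 39.0 pos [0.4602 0.1403 0.2082] head 76.11 w 0.479 gf 40.7 f [-0.7  0.5 -1.7] j [ 0.49  0.12 -0.93  1.84  0.1   1.23 -0.71]
0.5278,-0.1208,0.21,81.3 [-4.74, 2.57, -0.04, -0.0, 0.0, -0.65]
```

View pics/w4.png

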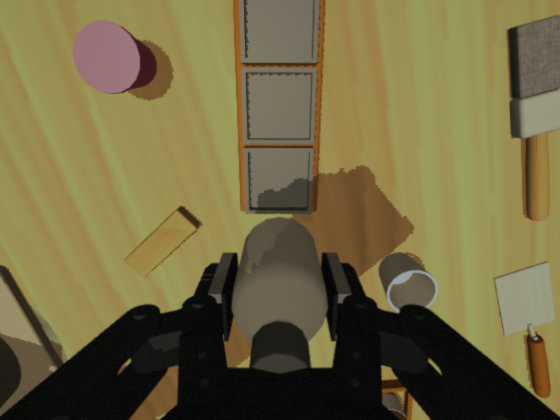

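The wrist view shows the bottle held upright between the pads at (280,280), so I'll carry it to the last compartment.

```bash
python3 -m pendant '[[-0.4,0.2,0,0,0,0,-1],[-0.9,0.5,0,0,0,-0.1,-1],[-1.5,0.8,0,0,0,-0.2,-1],[-2.1,1.15,0,0,0,-0.3,-1],[-2.7,1.5,0,0,0,-0.4,-1],[-3.3,1.8,0,0,0,-0.5,-1],[-3.9,2.1,0,0,0,-0.55,-1],[-4.4,2.4,0,0,0,-0.6,-1],[-4.7,2.57,0,0,0,-0.65,-1],[-4.7,2.57,0,0,0,-0.65,-1]]'; python3 -m pendant '[[0,0,0.2,0,0,0,-1],[0,0,0.5,0,0,0,-1],[0,0,0.9,0,0,0,-1],[0,0,1.3,0,0,0,-1],[0,0,1.7,0,0,0,-1],[0,0,1.95,0,0,0,-1],[0,0,1.95,0,0,0,-1],[0,0,1.95,0,0,0,-1],[0,0,1.95,0,0,0,-1],[0,0,1.95,0,0,0,-1]]';python3 go.py 0.5281,-0.119,0.0557,81.3
```

```text
clock: 40.25
position: [0.5286, -0.119, 0.2079]
ee_rot: [0.759, 0.651, -0.0, -0.001]
ft_force: [0.3, 1.0, -0.8]
grip_width: 0.478
grasp_force: 40.7
clock: 41.5
position: [0.5292, -0.1186, 0.1118]
ee_rot: [0.759, 0.651, 0.0, 0.0]
ft_force: [0.2, -0.6, -2.0]
grip_width: 0.476
grasp_force: 40.7
t 41.5 pos [ 0.5292 -0.1186  0.1118] head 81.3 w 0.476 gf 40.7 f [ 0.2 -0.6 -2. ] j [ 0.74  0.35 -0.7   1.81  0.26  1.07 -0.21]
0.5281,-0.119,0.0557,81.3 [-0.01, -0.02, 1.12, 0.01, 0.0, 0.0]
```

```bash
python3 -m pendant '[[-0.01,-0.02,0.3,0,0,0,-1],[-0.01,-0.02,0.6,0,0,0,-1],[-0.01,-0.02,0.8,0,0,0,-1],[-0.01,-0.02,0.95,0,0,0,-1],[-0.01,-0.02,1.02,0,0,0,-1],[-0.01,-0.02,1.06,0,0,0,-1],[-0.01,-0.02,1.09,0,0,0,-1],[-0.01,-0.02,1.09,0,0,0,-1],[-0.01,-0.02,1.09,0,0,0,-1],[-0.01,-0.02,1.09,0,0,0,-1]]'; python3 -m pendant '[[0,0,0.01,0,0,0,-1],[0,0,0.01,0,0,0,-1],[0,0,0.02,0,0,0,-1],[0,0,0.02,0,0,0,-1],[0,0,0.02,0,0,0,-1],[0,0,0.02,0,0,0,-1],[0,0,0.02,0,0,0,-1],[0,0,0.02,0,0,0,-1],[0,0,0.02,0,0,0,-1],[0,0,0.02,0,0,0,-1]]'; python3 go.py
```

```text
clock: 42.75
position: [0.5279, -0.1189, 0.0569]
ee_rot: [0.759, 0.651, 0.0, 0.0]
ft_force: [0.6, -0.2, -1.2]
grip_width: 0.477
grasp_force: 40.7
clock: 44.0
position: [0.5279, -0.1189, 0.0558]
ee_rot: [0.759, 0.651, -0.0, 0.0]
ft_force: [0.0, -0.9, -1.9]
grip_width: 0.476
grasp_force: 40.7
t 44.0 pos [ 0.5279 -0.1189  0.0558] head 81.31 w 0.476 gf 40.7 f [ 0.  -0.9 -1.9] j [ 0.71  0.43 -0.67  1.85  0.32  0.97 -0.25]
```

```bash
python3 -m pendant '[[0,0,0.01,0,0,0,-1],[0,0,0.01,0,0,0,-1],[0,0,0.02,0,0,0,-1],[0,0,0.02,0,0,0,-1],[0,0,0.02,0,0,0,-1],[0,0,0.02,0,0,0,-1],[0,0,0.02,0,0,0,-1],[0,0,0.02,0,0,0,-1],[0,0,0.02,0,0,0,-1],[0,0,0.02,0,0,0,-1]]'
```

```text
clock: 45.25
position: [0.528, -0.1189, 0.0557]
ee_rot: [0.759, 0.651, -0.0, 0.0]
ft_force: [-4.4, 0.1, 10.6]
grip_width: 0.48
grasp_force: 41.8
```

```bash
python3 -m pendant '[[0,0,0,0,0,0,0.5],[0,0,0,0,0,0,1],[0,0,0,0,0,0,1],[0,0,-0.4,0,0,0,1],[0,0,-1,0,0,0,1],[0,0,-1.8,0,0,0,1],[0,0,-2.5,0,0,0,1],[0,0,-3.2,0,0,0,1],[0.8,0,-3.4,0,0,0,1],[1.6,0,-3.4,0,0,0,1]]';  python3 -m pendant '[[1,0,0,0,0,0,1],[2,0,0,0,0,0,1],[3,0,0,0,0,0,1],[4,0,0,0,0,0,1],[4,0,0,0,0,0,1],[4,0,0,0,0,0,1],[4,0,0,0,0,0,1],[4,0,0,0,0,0,1],[4,0,0,0,0,0,1],[4,0,0,0,0,0,1]]'
python3 - <<'E'
from h import *
p,d=manip.camera('top');P=cloud('top',d)
a=p[150:260,290:450,::-1]
p2,_=manip.camera('side');b=p2[90:230,210:370,::-1]
cv2.imwrite('pics/fin.png',np.vstack([cv2.resize(a,(400,275)),cv2.resize(b,(400,325))]))
for n,x,y in [('tin',.4952,-.3344),('tub',.5061,-.2632),('jar',.5169,-.192),('bottle',.5278,-.1208)]:
    Q=P[np.hypot(P[...,0]-x,P[...,1]-y)<.035];z=np.percentile(Q[:,2],98);T=Q[Q[:,2]>z-.006];print(n,round(z,4),np.round(T.mean(0)[:2]-[x,y],4))
E
```

```text
clock: 46.5
position: [0.5407, -0.0388, 0.2275]
ee_rot: [0.759, 0.651, 0.001, 0.001]
ft_force: [0.8, -0.2, -0.2]
grip_width: 1.0
grasp_force: 0.0
clock: 47.75
position: [0.5702, 0.1577, 0.2249]
ee_rot: [0.759, 0.651, -0.0, 0.0]
ft_force: [0.0, 0.2, 0.0]
grip_width: 1.0
grasp_force: 0.0
tin 0.0897 [ 0.0011 -0.0002]
tub 0.0713 [-0.0004 -0.0001]
jar 0.0867 [-0.0006 -0.0004]
bottle 0.1073 [-0.0009  0.0007]
```

View pics/fin.png

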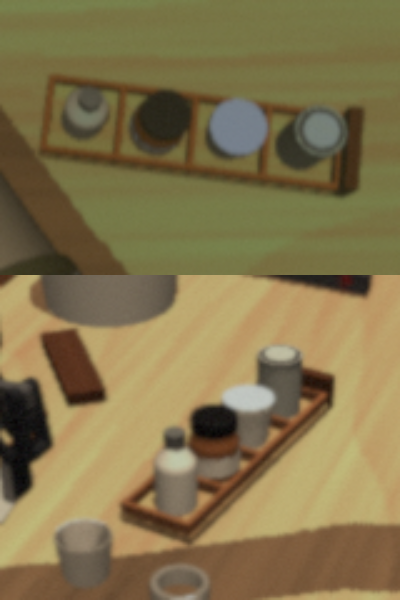

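The final pictures show all four upright and centred within about 1 mm, with the tin nearest the end board at (320,130), then the tub (238,127), jar (163,117) and bottle (87,110). The arm is clear of everything.

```bash
python3 -c "from workcell import manip;print(manip.hand_in())"
```

```text
the job is handed in; nothing more can be done
None
```

All four containers stand upright in the carry rack, in the order tin, tub, jar, bottle from its dark end board, and the job was handed in at about 48 s; no verdict was returned.

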